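# Stop a lab tube mixer rocking with a wedge shim

### The arm

A 6-joint arm with a two-finger parallel gripper is mounted at the origin on the work surface. World frame = base frame: x ahead of the robot, y to its left, z up, the work surface at z = 0. Lengths are in m, angles in rad, forces in N, time in s.
With the tool pointing down it reaches from about 0.3 to 0.75 m from the base axis. Payload 8.5 kg.
Tool frame: the origin (TCP) lies on the centre line of the jaws, within the pads' length; the fingertips stand 14 mm ahead of it and the grasp point (between the pads) lies 5 mm behind it; z points along the fingers, y is the direction in which the jaws open and shut (so a half turn about z gives the same grasp; the last joint's range is limited). The gripper opens to 88 mm and grips with 3 to 60 N. Pads are 18 mm wide; open, the fingers measure 123 mm over their backs; the gripper's body (75 mm by 187 mm) begins 45 mm behind the grasp point.
Start: joints at [1, 0.381, 1.297, -0, 1.464, -0.215], TCP at [0.192, 0.516, 0.253] pointing down, gripper open.
Joint ranges: [-3.11, 3.11], [-0.89, 2.33], [0.22, 2.48], [-1.42, 4.56], [0.17, 2.85], [-2.88, 2.88]. Speed limits (rad/s): [2.39, 2.39, 3.14, 3.14, 3.14, 3.14].

### API

Orientations are given as a unit quaternion [w, x, y, z].
In Python, from cell import ctrl gives the robot as it stands. The module is installed in compiled form; this text tells all that it offers.
- The arm moves only by the shell command python3 -m inch 'ROWS' [OPENING] [FORCE]. ROWS is JSON, a list of rows, each a list of 2 entries, a list of its own where there are three numbers: the shift along the world's x, y, z scaled (see below), then the turn, a rotation vector about the world's x, y, z scaled (see below). A call has 1 to 20 rows; each row shifts and turns the commanded pose from where the row before left it; what a row does not reach is not made up. The controller multiplies each number of a shift by 2.5 cm and each number of a turn by 4 degrees. A row lasts 1/12 s, in which the tool goes at most 41.7 mm and 7.16 degrees, less where a joint would pass 70% of its speed; a pose out of reach is approached as far as the arm can. A call with a number of a shift or a turn outside -1 to 1 is refused whole. A call with a gripper value outside its range is refused whole. OPENING is the opening, from 0 (shut) to 1 (fully open), set as the call begins (- or left out, the last holds). The fingers move at their own pace and stop on an object; FORCE is the grip in N (left out, the last holds). Time passes only in rows, so rows that do not move let the fingers close. It gives the time, the measured TCP pose, the force and the opening at its end, in the units of the state.
- ctrl.observe(): the state, without advancing time (a new reading comes with each control period).
- ctrl.capture(name): name is "scene" or "top" or "wrist"; returns the picture (400x640x3 uint8, blue, green, red); there is no depth.
- ctrl.camera_params(name): a dict with "fx", "fy", "cx", "cy" (pixels), "cam_to_world" (4x4, takes a point from camera to world coordinates). Camera axes: x right, y up, looking along -z (the intrinsics and any distortion apply to the point x, -y, -z); pixel columns grow to the right and rows downward; lengths in m; the calibration is good to about 2 mm. A picture is of the moment at which its call begins: read the wrist's pose just before it. camera_params takes no time and is no camera call; for the wrist camera it gives the pose at the moment of the call.
- ctrl.sign_off(): hands the job in, once; it reports no verdict.
The state is a dict: "t": time; "joint_positions": joint angles; "qvel": joint speeds; "joint_torque": joint torques, N m; "position": TCP position; "orientation": TCP orientation; "wrist_force": force on the tool from outside, world axes, zero at the start; "moment": the same for the moment, N m; "width": finger opening in m.
Only numpy, scipy, OpenCV 4.12 (cv2) and the standard library are available. Lean on these libraries where they do the work, as an engineer would, in place of code of your own. Each camera call takes 0.05 s, during which the arm holds its last target.

### The job

The blue tube mixer rocks because one of its feet, the bare steel stud at the corner nearest the wedge, has lost its rubber pad and hangs clear of the bench. With the fingertips push the grey wedge shim along the bench, thin edge first, under that stud until it is snug, then press down firmly with a fingertip (about 10 N) on the blue housing's top at that same corner to check that it no longer rocks, and leave the wedge in place. Do not lift or tip the wedge, and leave the tube rack, the bottle and the tip box where they are.

Things in the scene. Friction and masses are not known exactly. Their poses are not given: they have to be found in the camera images.
- mixer_base: Mixer: blue housing 170 (x) by 150 (y) mm, 25 to 75 mm above the bench; -x is its front. Origin on the bench under its centre, z up. Four steel foot lugs stick out at (+-95, +-60) mm, 46 mm high with their nuts, reaching 23 mm beyond the housing. Fixed pivot feet at (-95, -60) and (95, 60), a third foot at (95, -60), the bare stud at (-95, 60). A tube block about (27, -22) rises to 108 mm.
- mixer (a joint): Rocking of the housing about its pivot feet's diagonal, rad. 0 = level, as it rests by itself; positive = the stud's corner dips, to 0.079 with the stud on the bench. With nothing under the stud, about 4 N on its corner rocks it, and it returns by itself. It cannot go below 0, so a wedge pushed home under the stud jams.
- mixer_stud (a point): Centre of the ball end (radius 8 mm) of the bare steel stud, under the foot lug nearest the wedge, 10 mm out from the housing's front face. With the mixer level it is 16 mm above the bench, so the gap below the ball is 8 mm; the lug's underside is 26 mm above the bench.
- mixer_corner (a point): Point on the flat top of the blue housing at the stud's corner (75 mm above the bench when level), about 30 mm from the stud seen from above: the place to press. The tube block is at least 30 mm away from it.
- wedge: Loose grey plastic wedge, 90 (x) by 50 (y) mm, about 60 g. Origin at the centre of its underside; x points to the thin edge (3 mm thick, x = +45 mm); push on the flat upright back (18 mm high, x = -45 mm). Starts in front of the stud, thin edge roughly towards it, 20 to 60 mm short. Slides with under 1 N, stays once jammed. Snug when the stud's centre is about 16 mm ahead of the origin.
- wedge_face (a point): Centre of the wedge's sloping top, 10.5 mm above its underside; z is square to the slope, x runs down it to the thin edge, y is across. When the stud's ball touches the slope, the stud's centre is 8 mm above it along z.
- tube_rack: Loose low tube rack, 120 by 62 mm, 42 mm high with its tubes, origin at the centre of its underside. Stands in front of the mixer, beside the wedge; leave it alone.
- reagent_bottle: Loose amber bottle, 56 mm across, 110 mm high, origin at the centre of its underside. Stands beside the mixer, on the side away from the stud; leave it alone.
- tip_box: Loose box of pipette tips, 87 by 67 mm, 48 mm high, origin at the centre of its underside. Stands beside the wedge; leave it alone.
Mind the look-alikes: they are no part of the job. Of the things shaped like the wedge, the grey one is meant.

How it is judged:
On the way, in this order (a step that is already met when the one before it is completed fails the run):
1. the wedge lies flat under the stud with the stud within 1.2 mm of its slope, and the mixer is level (z of mixer_stud in the frame of wedge_face below 0.0092 m and x of mixer_stud in the frame of wedge_face between -0.036 and 0.036 m and y of mixer_stud in the frame of wedge_face between -0.024 and 0.024 m and angle between wedge's own z axis and vertical below 0.06 rad and value of joint mixer below 0.008 rad), for 0.2 s.
2. a fingertip presses the top of the mixer at the stud's corner (within 45 mm) with more than 5 N, and the corner does not dip (less than 0.018 rad) (contact force between the fingers and mixer_base above 5 N and horizontal distance between the grasp point and mixer_corner below 0.045 m and height (world z) of the grasp point above 0.06 m and value of joint mixer below 0.018 rad), for 0.15 s.
At the end, for the whole second after the job is handed in: The wedge lies flat and at rest on the bench under the stud (stud over the slope, at least 9 mm from its ends and 1 mm from its sides), the stud's ball is within 1.2 mm of the slope, and the mixer is level within 0.008 rad; the corner has been pressed since with more than 5 N without dipping (all of step 1 and linear speed of wedge below 0.01 m/s); the robot touches nothing.
It fails at once if the wedge is lifted (its origin 10 mm off the bench) (height (world z) of wedge above 0.01 m).
It fails at once if the wedge is tipped by more than 0.25 rad (angle between wedge's own z axis and vertical above 0.25 rad).
It fails at once if the tube rack is moved more than 25 mm or tipped (distance of tube_rack from where it was at the start of the episode above 0.025 m or angle between tube_rack's own z axis and vertical above 0.3 rad).
It fails at once if the bottle is moved more than 25 mm or tipped (distance of reagent_bottle from where it was at the start of the episode above 0.025 m or angle between reagent_bottle's own z axis and vertical above 0.3 rad).
It fails at once if the tip box is moved more than 25 mm or tipped (distance of tip_box from where it was at the start of the episode above 0.025 m or angle between tip_box's own z axis and vertical above 0.3 rad).
It also fails if it takes over 51 s, if anything falls off the work surface, if the arm or the gripper's body presses on something with over 40 N, if the wrist force passes 120 N, or if a joint passes its speed limit or range.

## Working session

There is one attempt and no reset: what is moved stays moved. The work goes in short steps, Python scripts to look and compute and a shell command to move; the robot and the scene stay as the last step left them, time stands still between calls to the robot, and variables do not carry over. Pictures are saved under pics/ and viewed, and the job is handed in when it is done.

```bash
mkdir -p pics; python3 - <<'E'
from cell import ctrl
import cv2,numpy as np
s=ctrl.observe();print(s)
for n in("scene","top","wrist"):
    p=ctrl.camera_params(n);print(n,p)
    cv2.imwrite(f"pics/{n}0.png",ctrl.capture(n))
E
```

```text
{'t': 0.0, 'joint_positions': array([ 9.99759388e-01,  3.81178100e-01,  1.29824684e+00,  3.54675578e-05,
        1.46359152e+00, -2.15299669e-01]), 'qvel': array([-0.00154703, -0.00051454, -0.00097952,  0.0009477 , -0.00025264,
       -0.00080586]), 'joint_torque': array([ 9.90032859e-04, -4.37923408e+01, -2.24562818e+01,  7.13238772e-02,
        3.52191087e-02, -1.26737827e-04]), 'position': array([0.19140717, 0.5153461 , 0.25215206]), 'orientation': array([-2.89027693e-04,  1.76934073e-01,  9.84222448e-01, -6.50830671e-04]), 'wrist_force': array([1.03016044, 0.03031712, 0.15452854]), 'moment': array([-0.02147522,  0.0386794 , -0.04140476]), 'width': 0.08797490290998647}
scene {'fx': 487.71244696411475, 'fy': 487.71244696411475, 'cx': 315.3333934582507, 'cy': 195.65319154331664, 'cam_to_world': array([[ 0.19517862, -0.73364245,  0.65090249,  1.4414515 ],
       [ 0.98076193,  0.1482764 , -0.1269651 , -0.0888337 ],
       [-0.00336649,  0.66316126,  0.74846898,  1.04059632],
       [ 0.        ,  0.        ,  0.        ,  1.        ]])}
top {'fx': 380.16308053485477, 'fy': 380.16308053485477, 'cx': 316.015780882518, 'cy': 201.85499926254963, 'cam_to_world': array([[-0.01783688,  0.98895657, -0.14712837,  0.46601855],
       [-0.99966382, -0.02040906, -0.01599138,  0.08747047],
       [-0.01881753,  0.14679367,  0.98898813,  0.95550998],
       [ 0.        ,  0.        ,  0.        ,  1.        ]])}
wrist {'fx': 355.87498189303614, 'fy': 355.87498189303614, 'cx': 315.44798984578046, 'cy': 203.88640684386047, 'cam_to_world': array([[ 0.34819534, -0.89325128, -0.28436271,  0.11667148],
       [ 0.93742145,  0.33146104,  0.10665176,  0.54265654],
       [-0.00101167, -0.30370335,  0.9527661 ,  0.38471082],
       [ 0.        ,  0.        ,  0.        ,  1.        ]])}
```

View pics/scene0.png

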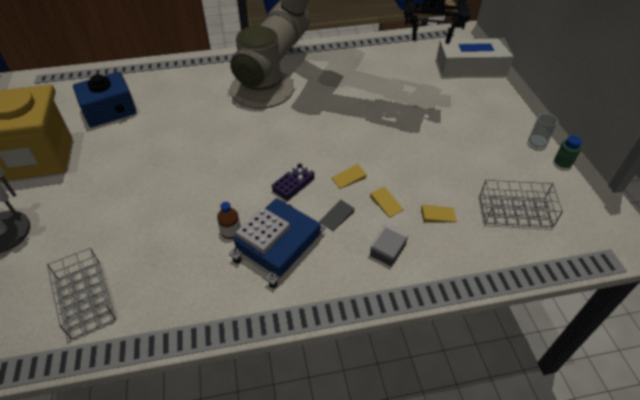

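View pics/top0.png

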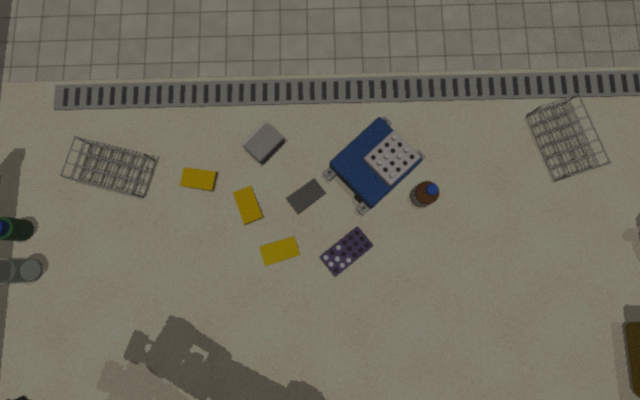

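View pics/wrist0.png

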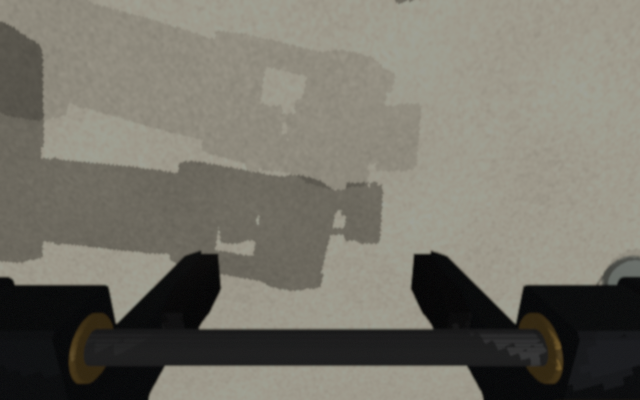

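The wedge is at top-view (306,196), and the stud lug is at (330,175). The mixer is at about (377,163), the tip box at (265,142), and the rack at (347,250). Next I'll measure these.

```bash
cat > h.py <<'E'
from cell import ctrl
import cv2,numpy as np
def ray(p,u,v):
    M=p["cam_to_world"];d=np.array([(u-p["cx"])/p["fx"],-(v-p["cy"])/p["fy"],-1.])
    return M[:3,3],M[:3,:3]@d
def onz(p,u,v,z):
    o,d=ray(p,u,v);return o+d*(z-o[2])/d[2]
def tri(rs):
    A=0;b=0
    for o,d in rs:
        d=d/np.linalg.norm(d);P=np.eye(3)-np.outer(d,d);A=A+P;b=b+P@o
    x=np.linalg.solve(A,b)
    return x,[np.linalg.norm(np.cross(x-o,d/np.linalg.norm(d))) for o,d in rs]
def proj(p,X):
    M=p["cam_to_world"];c=M[:3,:3].T@(np.array(X)-M[:3,3])
    return p["cx"]+p["fx"]*c[0]/-c[2], p["cy"]-p["fy"]*c[1]/-c[2]
E
python3 - <<'E'
from h import *
a=cv2.imread("pics/top0.png")[100:290,210:450];cv2.imwrite("pics/topc.png",cv2.resize(a,None,fx=3.1,fy=3.1,interpolation=cv2.INTER_CUBIC))
a=cv2.imread("pics/scene0.png")[150:300,200:430];cv2.imwrite("pics/scenec.png",cv2.resize(a,None,fx=3.4,fy=3.4,interpolation=cv2.INTER_CUBIC))
p=ctrl.camera_params("top")
for n,u,v,z in [("wedge",306,196,.01),("lug",330,175,.046),("lugB",362,209,.046),("lugC",386,122,.046),("lugD",420,155,.046),("rack",347,250,.04),("tipbox",265,142,.045),("bottle",425,192,.1)]:
    print(n,onz(p,u,v,z).round(3))
E
```

```text
wedge [0.622 0.128 0.01 ]
lug [0.667 0.067 0.046]
lugB [ 0.582 -0.008  0.046]
lugC [ 0.799 -0.076  0.046]
lugD [ 0.712 -0.155  0.046]
rack [0.485 0.03  0.04 ]
tipbox [0.755 0.226 0.045]
bottle [ 0.611 -0.147  0.1  ]
```

View pics/topc.png

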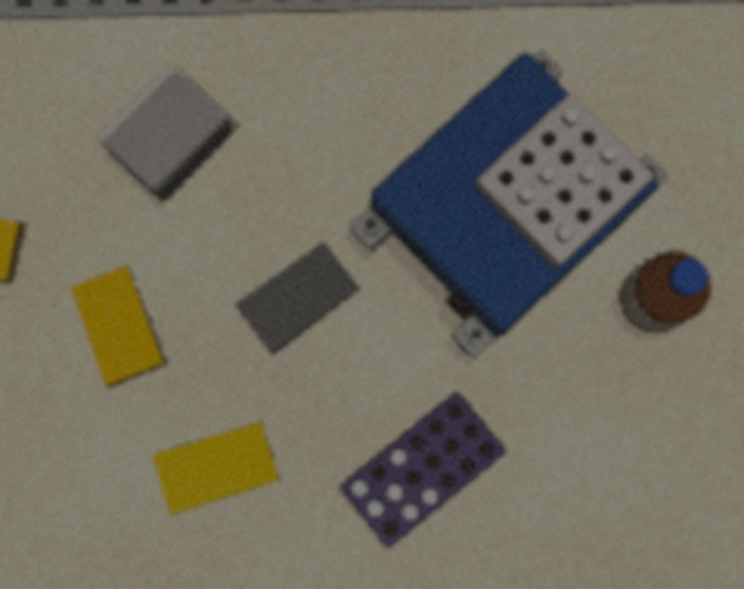

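View pics/scenec.png

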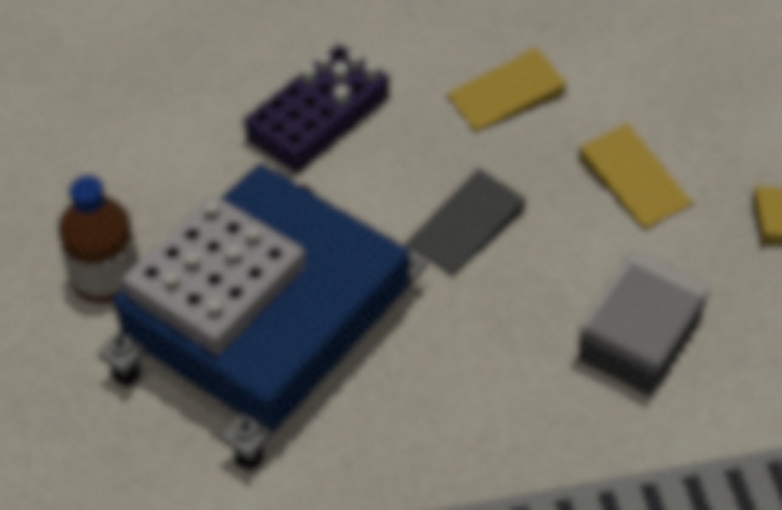

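```bash
python3 - <<'E'
from h import *
im=cv2.imread("pics/top0.png");p=ctrl.camera_params("top")
print(im[196,306],im[230,306])
g=im.max(2)
m=((g<85)&(im.max(2).astype(int)-im.min(2)<25)).astype(np.uint8);m[:, :280]=0;m[:,330:]=0;m[:170]=0;m[225:]=0
cs,_=cv2.findContours(m,0,2);c=max(cs,key=cv2.contourArea);r=cv2.minAreaRect(c);b=cv2.boxPoints(r);print(r)
for u,v in b: print((u,v),onz(p,u,v,.01).round(4),onz(p,u,v,.003).round(4),onz(p,u,v,.018).round(4))
# mixer blue
hsv=cv2.cvtColor(im,cv2.COLOR_BGR2HSV);m=cv2.inRange(hsv,(100,120,30),(130,255,255));m[:,:320]=0;m[180:,408:]=0
cs,_=cv2.findContours(m,0,2);c=max(cs,key=cv2.contourArea);h=cv2.convexHull(c);q=cv2.approxPolyDP(h,6,True)[:,0];
for u,v in q: print((u,v),onz(p,u,v,.075).round(4))
E
```

```text
[57 61 64] [107 125 129]
((305.58001708984375, 195.44003295898438), (19.800003051757812, 34.80000686645508), 53.13010025024414)
(np.float32(285.72), np.float32(197.96004)) [0.6182 0.179  0.01  ] [0.6193 0.1797 0.003 ] [0.6169 0.1782 0.018 ]
(np.float32(313.56003), np.float32(177.08003)) [0.6704 0.1079 0.01  ] [0.6719 0.108  0.003 ] [0.6687 0.1077 0.018 ]
(np.float32(325.44003), np.float32(192.92003)) [0.629  0.0786 0.01  ] [0.6302 0.0785 0.003 ] [0.6276 0.0787 0.018 ]
(np.float32(297.6), np.float32(213.80003)) [0.5774 0.1494 0.01  ] [0.5782 0.1499 0.003 ] [0.5764 0.1489 0.018 ]
(np.int32(379), np.int32(118)) [ 0.7984 -0.0539  0.075 ]
(np.int32(420), np.int32(160)) [ 0.6921 -0.1463  0.075 ]
(np.int32(371), np.int32(205)) [ 0.5869 -0.0264  0.075 ]
(np.int32(331), np.int32(162)) [0.692  0.0644 0.075 ]
```

```bash
python3 -m inch '[[[0.5,-0.4,0],[0,0,-0.3]],[[0.95,-0.8,-0.1],[0,0,-0.53]],[[0.95,-0.8,-0.1],[0,0,-0.53]],[[0.95,-0.8,-0.1],[0,0,-0.53]],[[0.95,-0.8,-0.1],[0,0,-0.53]],[[0.95,-0.8,-0.2],[0,0,-0.53]],[[0.95,-0.8,-0.2],[0,0,-0.53]],[[0.95,-0.8,-0.2],[0,0,-0.53]],[[0.95,-0.8,-0.2],[0,0,-0.53]],[[0.95,-0.8,-0.2],[0,0,-0.53]],[[0.95,-0.8,-0.2],[0,0,-0.53]],[[0.95,-0.8,-0.2],[0,0,-0.53]],[[0.95,-0.8,-0.2],[0,0,-0.53]],[[0.95,-0.8,-0.1],[0,0,-0.53]],[[0.95,-0.8,-0.1],[0,0,-0.53]],[[0.95,-0.8,-0.1],[0,0,-0.53]],[[0.5,-0.4,0],[0,0,-0.05]],[[0,0,0],[0,0,0]],[[0,0,0],[0,0,0]]]' 0.23 20
python3 - <<'E'
from h import *
p=ctrl.camera_params("wrist");im=ctrl.capture("wrist");cv2.imwrite("pics/w1.png",im);np.save("w1.npy",p,allow_pickle=True)
s=ctrl.observe();print(s["position"],s["orientation"],s["wrist_force"],s["width"])
E
```

```text
t: 1.73
position: [0.5728, 0.1952, 0.1947]
orientation: [-0.0, 0.451, 0.892, -0.0]
wrist_force: [-0.6, -0.1, -0.5]
width: 0.0201
[0.57223497 0.19589422 0.19497269] [-4.87856112e-04  4.50674980e-01  8.92687962e-01 -1.64364840e-04] [-0.14511799  0.00421085 -0.22402946] 0.020361360575008574
```

View pics/w1.png

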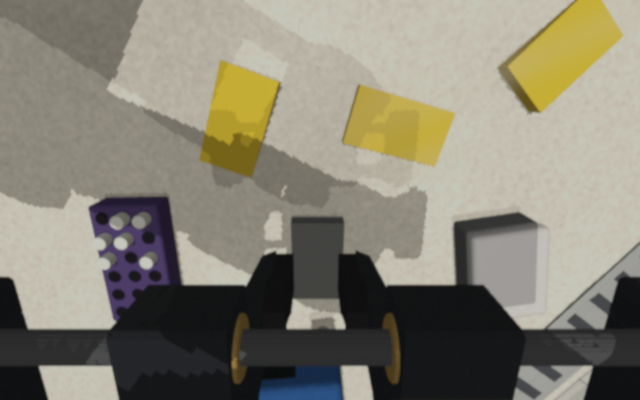

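The wedge's back edge is at (293–343, 217). The camera looks back towards the fingers, so I'll move over the mixer to see the stud.

```bash
python3 -m inch '[[[0.5,-0.65,0.2],[0,0,0]],[[0.75,-1,0.2],[0,0,0]],[[0.75,-1,0.2],[0,0,0]],[[0.75,-1,0.2],[0,0,0]],[[0.75,-1,0],[0,0,0]],[[0.75,-1,0],[0,0,0]],[[0.5,-0.65,0],[0,0,0]],[[0,0,0],[0,0,0]],[[0,0,0],[0,0,0]]]'
python3 - <<'E'
from h import *
p=ctrl.camera_params("wrist");im=ctrl.capture("wrist");cv2.imwrite("pics/w2.png",im);np.save("w2.npy",p,allow_pickle=True)
E
```

```text
t: 2.53
position: [0.6912, 0.0387, 0.215]
orientation: [-0.0, 0.451, 0.893, 0.0]
wrist_force: [-0.1, 0.2, -0.5]
width: 0.0203
```

View pics/w2.png

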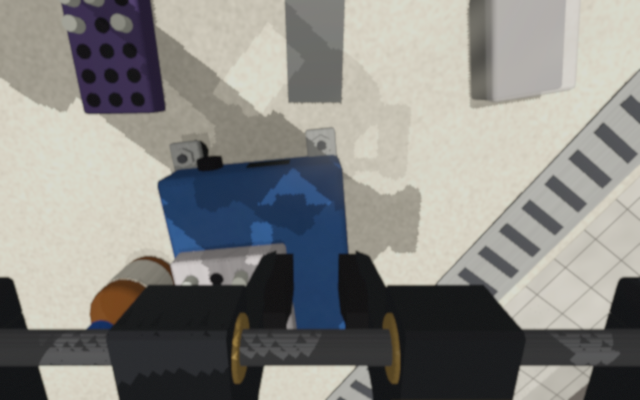

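The stud lug is at (321,142), the other front lug at (186,155), and the wedge's thin edge runs (288,102)–(342,102). I'll take a second view from further out.

```bash
python3 -m inch '[[[0.6,-0.8,0],[0,0,0]],[[0.7,-1,0],[0,0,0]],[[0.4,-0.6,0],[0,0,0]],[[0,0,0],[0,0,0]],[[0,0,0],[0,0,0]]]'
python3 - <<'E'
from h import *
p=ctrl.camera_params("wrist");im=ctrl.capture("wrist");cv2.imwrite("pics/w3.png",im);np.save("w3.npy",p,allow_pickle=True)
for n in("w2","w3"):
    a=cv2.imread(f"pics/{n}.png")[0:270,140:400];cv2.imwrite(f"pics/{n}c.png",cv2.resize(a,None,fx=2.2,fy=2.2,interpolation=cv2.INTER_CUBIC))
E
```

```text
t: 3.0
position: [0.7336, -0.0206, 0.2151]
orientation: [-0.0, 0.45, 0.893, 0.0]
wrist_force: [-0.1, -0.2, -0.0]
width: 0.0203
```

View pics/w3c.png

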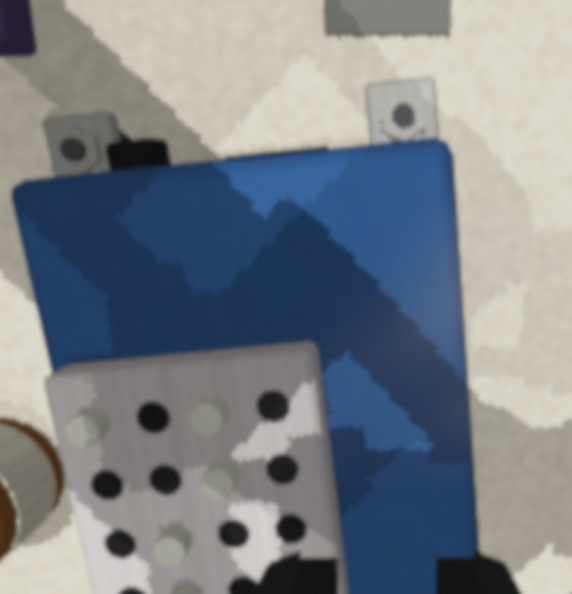

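View pics/w2c.png

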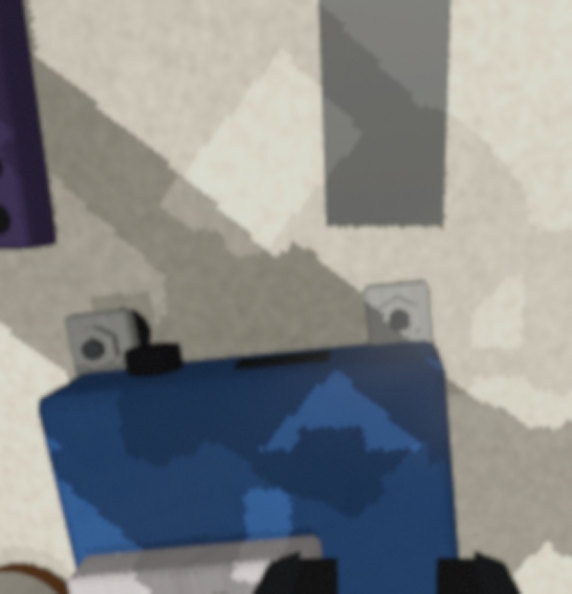

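```bash
python3 - <<'E'
from h import *
P={n:np.load(n+".npy",allow_pickle=True).item() for n in("w1","w2","w3")};P["top"]=ctrl.camera_params("top")
def T(nm,**k):
    x,r=tri([ray(P[n],*uv) for n,uv in k.items()]);print(nm,list(k),x.round(4),np.round(r,4));return x
s=T("studnut",w2=(320.9,145.5),w3=(323.2,52.3)); T("studnut",w2=(320.9,145.5),w3=(323.2,52.3),top=(329.4,172.9))
o=T("othernut",w2=(182.3,158.6),w3=(173.2,67.7)); T("o",w2=(182.3,158.6),w3=(173.2,67.7),top=(363.5,207.7))
for n,uv in dict(w2=(320.9,145.5),w3=(323.2,52.3),top=(329.4,172.9)).items(): print(n,onz(P[n],*uv,.045).round(4))
a=T("thinL",w2=(288.6,102.7),w3=(287.7,15)); b=T("thinR",w2=(341.4,102.7),w3=(345,16.4))
for n,l in dict(w2=[(288.6,102.7),(341.4,102.7)],w3=[(287.7,15),(345,16.4)]).items():
    q=[onz(P[n],*uv,.003) for uv in l];print(n,q,np.linalg.norm(q[0]-q[1]))
q=[onz(P["w1"],*uv,.018) for uv in [(292.5,217.5),(343.5,217.5)]];print("back",q,np.linalg.norm(q[0]-q[1]))
E
```

```text
studnut ['w2', 'w3'] [0.6736 0.069  0.0453] [0.0002 0.0002]
studnut ['w2', 'w3', 'top'] [0.6734 0.0687 0.0426] [0.0003 0.0007 0.0007]
othernut ['w2', 'w3'] [ 0.5844 -0.0109  0.0445] [0.0001 0.0001]
o ['w2', 'w3', 'top'] [ 0.5846 -0.0113  0.0446] [0.0005 0.0004 0.0008]
w2 [0.6735 0.0689 0.045 ]
w3 [0.6737 0.0692 0.045 ]
top [0.6724 0.0682 0.045 ]
thinL ['w2', 'w3'] [0.6296 0.0784 0.0049] [0.0001 0.0001]
thinR ['w2', 'w3'] [ 6.696e-01  1.077e-01 -1.000e-04] [0.0002 0.0002]
w2 [array([0.62964619, 0.07832621, 0.003     ]), array([0.66921604, 0.10753812, 0.003     ])] 0.049184433401677274
w3 [array([0.6291894 , 0.07849301, 0.003     ]), array([0.66992945, 0.10724583, 0.003     ])] 0.0498645832419621
back [array([0.57417488, 0.15587668, 0.018     ]), array([0.61207271, 0.18380234, 0.018     ])] 0.047075340397433295
```

Stud axis is at (0.6736, 0.069) and the wedge centre at (0.623, 0.129), yaw −54.2°. That means a push of about 62 mm, with the stud 5.6 mm off the wedge's centreline. The lug spacing (119.8 mm against 120), the nut height (45 mm) and the wedge width (49.5 mm) all check out. Moving behind the wedge.

```bash
python3 -m inch '[[[-0.4,0.5,0],[0,0,0]],[[-0.7,0.96,0],[0,0,0]],[[-0.7,0.96,0],[0,0,0]],[[-0.7,0.96,0],[0,0,0]],[[-0.7,0.96,0],[0,0,0]],[[-0.7,0.96,0],[0,0,0]],[[-0.7,0.96,0],[0,0,0]],[[-0.7,0.96,0],[0,0,0]],[[-0.7,0.96,0],[0,0,0]],[[-0.17,0.24,-0.3],[0,0,0]],[[0,0,-0.9],[0,0,0]],[[0,0,-0.9],[0,0,0]],[[0,0,-0.9],[0,0,0]],[[0,0,-0.9],[0,0,0]],[[0,0,-0.9],[0,0,0]],[[0,0,-0.9],[0,0,0]],[[-0.2,0,-0.7],[0,0,0]],[[-0.3,0,-0.3],[0,0,0]],[[0,0,0],[0,0,0]],[[0,0,0],[0,0,0]]]'
```

```text
t: 4.72
position: [0.5668, 0.1891, 0.0481]
orientation: [-0.0, 0.45, 0.893, 0.0]
wrist_force: [0.5, -0.0, -0.2]
width: 0.0201
```

```bash
python3 -m inch '[[[0.25,0,-0.3],[0,0,0]],[[0.25,0.03,-0.4],[0,0,0]],[[0,0,-0.42],[0,0,0]],[[0,0,0],[0,0,0]],[[0,0,0],[0,0,0]]]'
python3 - <<'E'
from h import *
s=ctrl.observe();print(s["position"],s["wrist_force"])
im=ctrl.capture("top")[100:290,210:450];cv2.imwrite("pics/top1.png",cv2.resize(im,None,fx=3.1,fy=3.1,interpolation=cv2.INTER_CUBIC))
im=ctrl.capture("scene")[130:300,200:430];cv2.imwrite("pics/sc1.png",cv2.resize(im,None,fx=3.4,fy=3.4,interpolation=cv2.INTER_CUBIC))
im=ctrl.capture("wrist");cv2.imwrite("pics/w4.png",im)
E
```

```text
t: 5.13
position: [0.5795, 0.1892, 0.0188]
orientation: [-0.001, 0.451, 0.893, -0.0]
wrist_force: [0.4, 0.4, 0.4]
width: 0.02
[0.57953218 0.18919189 0.01877625] [0.44745166 0.43815233 0.43630989]
```

View pics/top1.png

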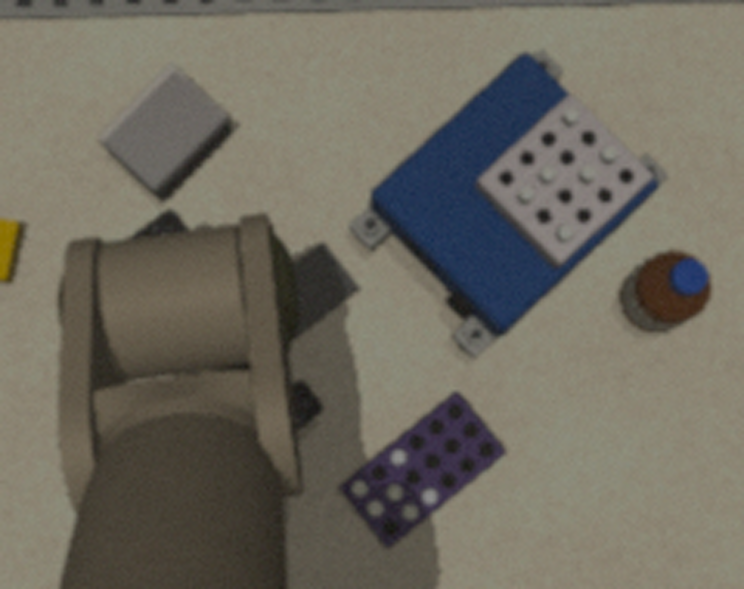

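View pics/sc1.png

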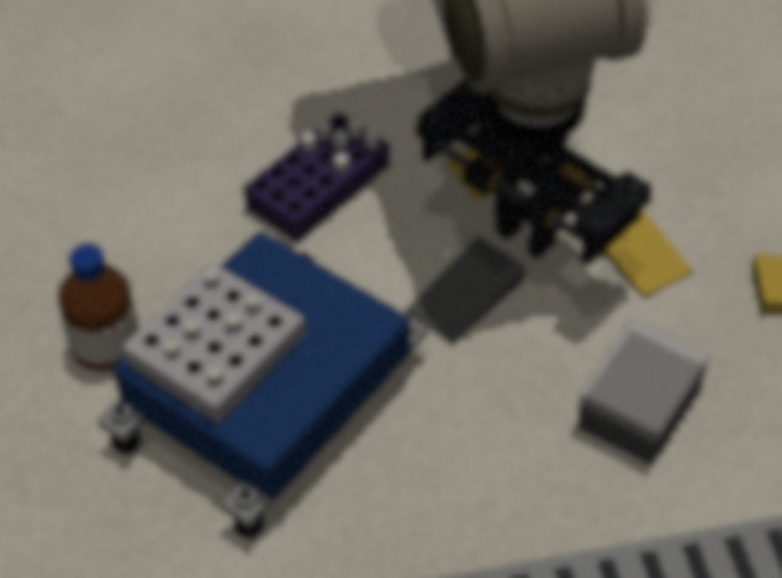

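The fingers are upright behind the wedge, with no contact yet. I'll approach and push about 50 mm, then do the last stretch in small steps.

```bash
python3 -m inch '[[[0.16,-0.22,0],[0,0,0]],[[0.17,-0.23,0],[0,0,0]],[[0.16,-0.23,0],[0,0,0]],[[0.13,-0.163,0],[0,0,0]],[[0.13,-0.163,0],[0,0,0]],[[0.13,-0.163,0],[0,0,0]],[[0.13,-0.163,0],[0,0,0]],[[0.13,-0.163,0],[0,0,0]],[[0.13,-0.163,0],[0,0,0]],[[0.13,-0.163,0],[0,0,0]],[[0.13,-0.163,0],[0,0,0]],[[0.13,-0.163,0],[0,0,0]],[[0.13,-0.163,0],[0,0,0]],[[0,0,0],[0,0,0]],[[0,0,0],[0,0,0]]]'
python3 - <<'E'
from h import *
im=ctrl.capture("scene")[130:300,200:430];cv2.imwrite("pics/sc2.png",cv2.resize(im,None,fx=3.4,fy=3.4,interpolation=cv2.INTER_CUBIC))
im=ctrl.capture("top")[100:290,210:450];cv2.imwrite("pics/top2.png",cv2.resize(im,None,fx=3.1,fy=3.1,interpolation=cv2.INTER_CUBIC))
E
```

```text
t: 6.53
position: [0.6247, 0.1312, 0.0196]
orientation: [0.0, 0.451, 0.893, -0.0]
wrist_force: [0.1, 0.3, 0.2]
width: 0.0203
```

View pics/sc2.png

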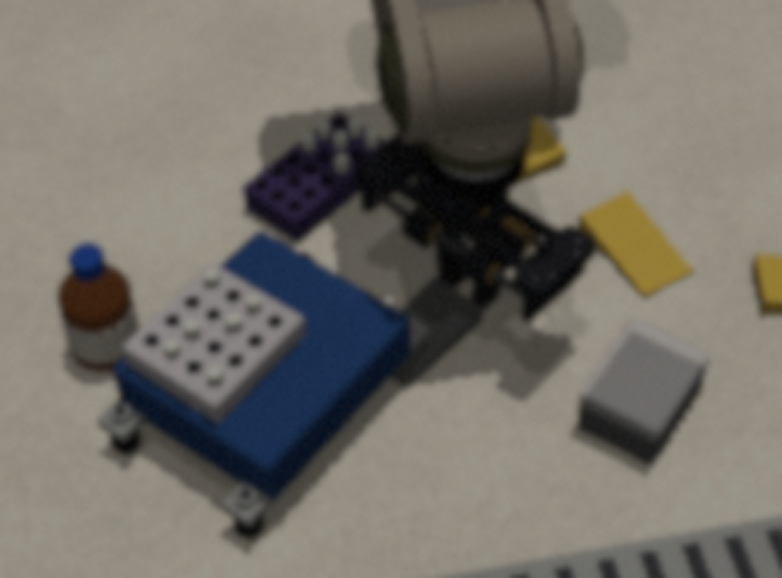

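View pics/top2.png

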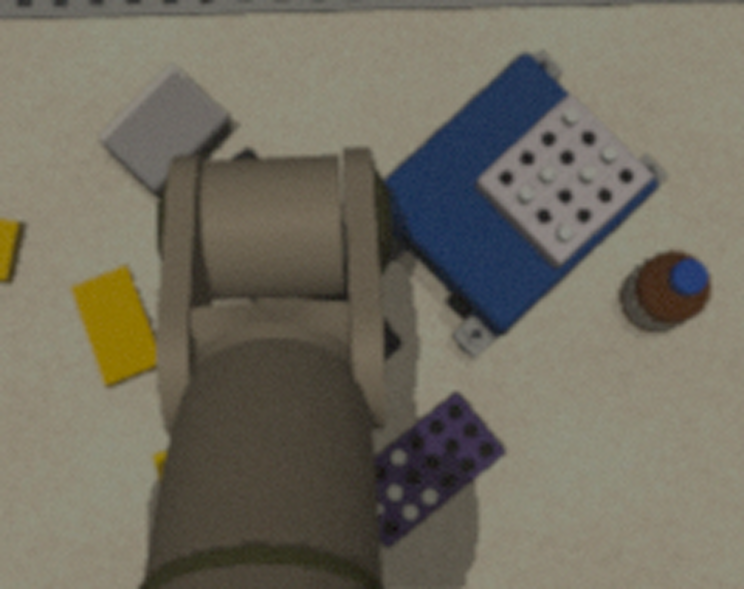

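```bash
python3 -m inch '[[[0.05,-0.065,0],[0,0,0]],[[0.05,-0.065,0],[0,0,0]],[[0.05,-0.065,0],[0,0,0]],[[0,0,0],[0,0,0]],[[0,0,0],[0,0,0]]]'
python3 -m inch '[[[0.047,-0.065,0],[0,0,0]],[[0,0,0],[0,0,0]],[[0,0,0],[0,0,0]]]'
```

```text
t: 7.05
position: [0.6284, 0.1265, 0.0198]
orientation: [0.0, 0.451, 0.893, 0.0]
wrist_force: [-0.7, -1.1, 0.7]
width: 0.0206
t: 7.3
position: [0.6296, 0.125, 0.0198]
orientation: [0.0, 0.451, 0.893, 0.0]
wrist_force: [-0.7, 0.1, -0.0]
width: 0.0203
```

```bash
python3 -m inch '[[[0.035,-0.049,0],[0,0,0]],[[0,0,0],[0,0,0]],[[0,0,0],[0,0,0]]]'
python3 -m inch '[[[0.035,-0.049,0],[0,0,0]],[[0,0,0],[0,0,0]],[[0,0,0],[0,0,0]]]'
```

```text
t: 7.55
position: [0.6303, 0.1239, 0.0197]
orientation: [-0.0, 0.451, 0.893, -0.0]
wrist_force: [-1.0, 2.0, 0.3]
width: 0.0202
t: 7.8
position: [0.6307, 0.1232, 0.0197]
orientation: [-0.001, 0.451, 0.893, 0.0]
wrist_force: [-3.4, 4.1, 2.1]
width: 0.0208
```

The force is rising along the push axis (5 N), so the wedge is seating. I'll push a little more.

```bash
python3 -m inch '[[[0.035,-0.049,0],[0,0,0]],[[0,0,0],[0,0,0]],[[0,0,0],[0,0,0]],[[0,0,0],[0,0,0]]]'
python3 - <<'E'
from h import *
im=ctrl.capture("wrist");cv2.imwrite("pics/w5.png",im)
E
```

```text
t: 8.13
position: [0.631, 0.1227, 0.0197]
orientation: [-0.002, 0.451, 0.893, 0.0]
wrist_force: [-4.8, 6.9, 3.7]
width: 0.0201
```

View pics/w5.png

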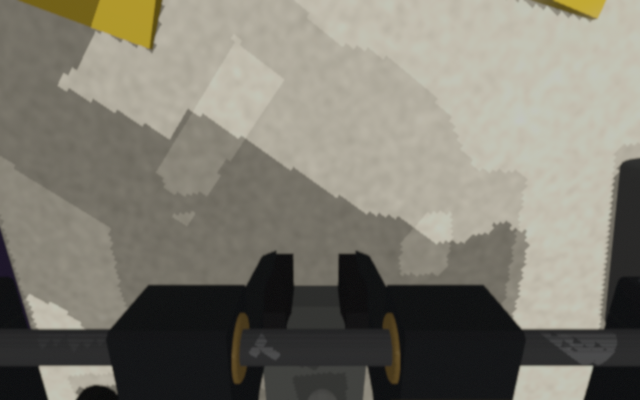

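```bash
python3 -m inch '[[[0.035,-0.049,0],[0,0,0]],[[0,0,0],[0,0,0]],[[0,0,0],[0,0,0]]]'
python3 -m inch '[[[-0.12,0.16,0],[0,0,0]],[[-0.25,0.34,0],[0,0,0]],[[-0.3,0.4,0],[0,0,0]],[[-0.1,0.15,0.5],[0,0,0]],[[0,0,0.9],[0,0,0]],[[0,0,0.9],[0,0,0]],[[0,0,1],[0,0,0]],[[0,0,1],[0,0,0]],[[0,0,1],[0,0,0]],[[0,0,1],[0,0,0]],[[0,0,0.9],[0,0,0]],[[0,0,0.5],[0,0,0]],[[0,0,0],[0,0,0]],[[0,0,0],[0,0,0]]]' 0
```

```text
t: 8.43
position: [0.6313, 0.1223, 0.0197]
orientation: [-0.002, 0.45, 0.893, 0.001]
wrist_force: [-7.5, 11.7, 4.8]
width: 0.0202
t: 9.6
position: [0.6135, 0.1466, 0.213]
orientation: [0.001, 0.451, 0.893, 0.0]
wrist_force: [1.0, -0.5, -0.5]
width: 0.0003
```

Pushed to about 14 N and backed off. Now I'll look from above the corner.

```bash
python3 -m inch '[[[0.4,-0.5,0],[0,0,0]],[[0.6,-0.85,0],[0,0,0]],[[0.6,-0.85,0],[0,0,0]],[[0.6,-0.85,0],[0,0,0]],[[0.5,-0.7,0],[0,0,0]],[[0.4,-0.55,0],[0,0,0]],[[0,0,0],[0,0,0]],[[0,0,0],[0,0,0]]]'
python3 - <<'E'
from h import *
p=ctrl.camera_params("wrist");im=ctrl.capture("wrist");cv2.imwrite("pics/w6.png",im);np.save("w6.npy",p,allow_pickle=True)
im=ctrl.capture("scene")[130:300,200:430];cv2.imwrite("pics/sc3.png",cv2.resize(im,None,fx=3.4,fy=3.4,interpolation=cv2.INTER_CUBIC))
E
```

```text
t: 10.27
position: [0.6914, 0.0376, 0.2105]
orientation: [-0.001, 0.452, 0.892, -0.0]
wrist_force: [-0.4, -0.4, -0.1]
width: 0.0
```

View pics/w6.png

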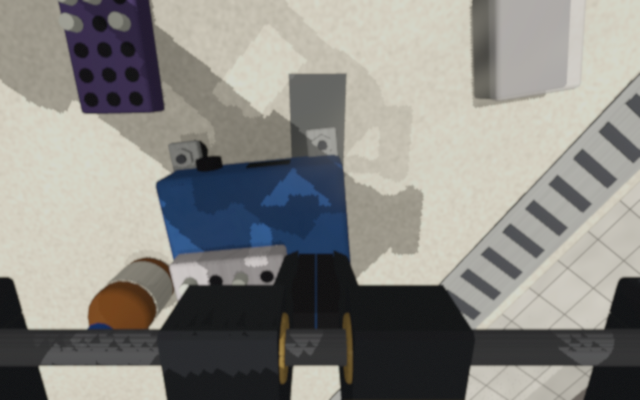

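View pics/sc3.png

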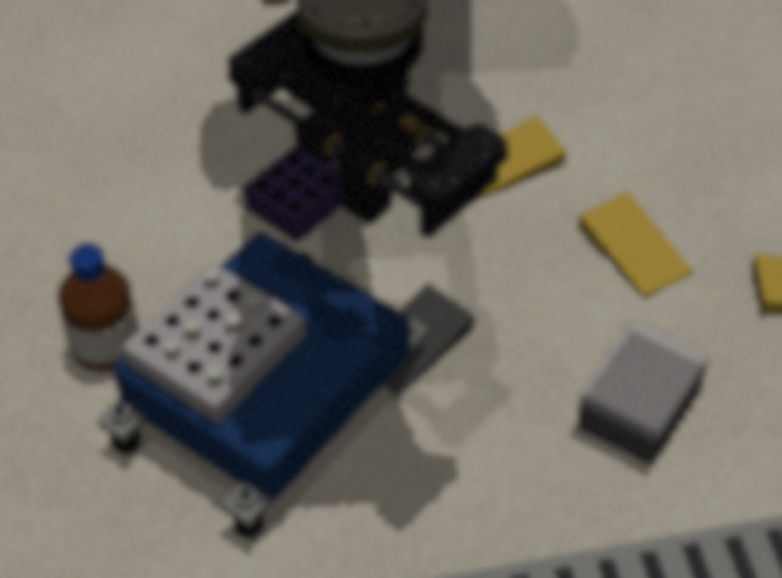

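```bash
python3 - <<'E'
from h import *
p=np.load("w6.npy",allow_pickle=True).item()
a,b=[onz(p,u,74,.018) for u in(290,346)]
d=(b-a)/np.linalg.norm(b-a);m=(a+b)/2;ax=np.array([d[1],-d[0],0]);s=np.array([.6736,.069,.018])
print(a,b,np.linalg.norm(b-a),"along",(s-m)@ax-.045,"lat",(s-m)@d,np.degrees(np.arctan2(ax[1],ax[0])))
print(onz(p,322,145,.045))
E
```

```text
[0.61770026 0.09882678 0.018     ] [0.65645171 0.12731928 0.018     ] 0.0480988256493484 along 0.012143891425822388 lat 0.0033183279288792923 -53.67433752818153
[0.6734684  0.06921045 0.045     ]
```

The wedge sits flat under the stud lug at (322,145), with its back edge at (290–346, 74). The stud is about 12–16 mm ahead of the wedge origin and 3 mm off its centreline. The housing looks level. Next I'll descend to press.

```bash
python3 -m inch '[[[-0.16,0,-0.3],[0,0,0]],[[-0.16,0,-0.8],[0,0,0]],[[0,0,-0.9],[0,0,0]],[[0,0,-0.9],[0,0,0]],[[0,0,-0.8],[0,0,0]],[[0,0,-0.5],[0,0,0]],[[0,0,-0.2],[0,0,0]],[[0,0,0],[0,0,0]],[[0,0,0],[0,0,0]]]'
python3 -m inch '[[[0,0,-0.1],[0,0,0]],[[0,0,-0.1],[0,0,0]],[[0,0,-0.08],[0,0,0]],[[0,0,0],[0,0,0]],[[0,0,0],[0,0,0]]]'
```

```text
t: 11.12
position: [0.6834, 0.0394, 0.1031]
orientation: [0.0, 0.45, 0.893, 0.0]
wrist_force: [0.9, -0.7, -0.2]
width: 0.0004
t: 11.53
position: [0.6833, 0.0389, 0.0953]
orientation: [0.0, 0.451, 0.893, 0.0]
wrist_force: [0.6, -0.8, 0.4]
width: 0.0007
```

```bash
python3 -m inch '[[[0,0,-0.06],[0,0,0]],[[0,0,-0.06],[0,0,0]],[[0,0,-0.06],[0,0,0]],[[0,0,-0.04],[0,0,0]],[[0,0,0],[0,0,0]],[[0,0,0],[0,0,0]]]'
python3 -m inch '[[[0,0,-0.04],[0,0,0]],[[0,0,0],[0,0,0]],[[0,0,0],[0,0,0]]]'
```

```text
t: 12.03
position: [0.6833, 0.0389, 0.0897]
orientation: [-0.0, 0.451, 0.893, -0.0]
wrist_force: [-0.5, -0.2, 0.6]
width: 0.0002
t: 12.28
position: [0.6833, 0.0389, 0.0895]
orientation: [0.0, 0.451, 0.893, 0.0]
wrist_force: [-2.8, 0.1, 5.7]
width: 0.0004
```

```bash
python3 -m inch '[[[0,0,-0.05],[0,0,0]],[[0,0,0],[0,0,0]],[[0,0,0],[0,0,0]],[[0,0,0],[0,0,0]],[[0,0,0],[0,0,0]]]'
```

```text
t: 12.7
position: [0.6833, 0.0389, 0.0895]
orientation: [0.001, 0.451, 0.893, 0.0]
wrist_force: [-4.5, 0.2, 12.4]
width: 0.0007
```

12 N with no dip: z held at 0.0895. I'll hold briefly, then withdraw.

```bash
python3 -m inch '[[[0,0,0],[0,0,0]],[[0,0,0],[0,0,0]],[[0,0,0],[0,0,0]],[[0,0,0],[0,0,0]],[[0,0,0],[0,0,0]],[[0,0,0],[0,0,0]]]'
python3 -m inch '[[[0,0,0.1],[0,0,0]],[[0,0,0.3],[0,0,0]],[[0,0,0.8],[0,0,0]],[[0,0,0.9],[0,0,0]],[[0,0,0.9],[0,0,0]],[[0,0,0.9],[0,0,0]],[[0.1,0,0.8],[0,0,0]],[[0.2,0,0.3],[0,0,0]],[[0,0,0],[0,0,0]],[[0,0,0],[0,0,0]],[[0,0,0],[0,0,0]]]'
python3 - <<'E'
from h import *
p=ctrl.camera_params("wrist");im=ctrl.capture("wrist");cv2.imwrite("pics/w7.png",im)
a=cv2.imread("pics/w6.png");print(ctrl.observe()["wrist_force"])
im=ctrl.capture("scene");cv2.imwrite("pics/sc4.png",cv2.resize(im[130:300,200:430],None,fx=3.4,fy=3.4,interpolation=cv2.INTER_CUBIC))
E
```

```text
t: 13.2
position: [0.6833, 0.0389, 0.0894]
orientation: [0.001, 0.451, 0.893, 0.0]
wrist_force: [-6.1, -1.1, 12.3]
width: 0.0001
t: 14.12
position: [0.6903, 0.0389, 0.2112]
orientation: [-0.001, 0.451, 0.893, -0.0]
wrist_force: [0.4, 0.3, 0.4]
width: 0.0001
[-0.61229256  0.10994508  0.28330077]
```

View pics/w7.png

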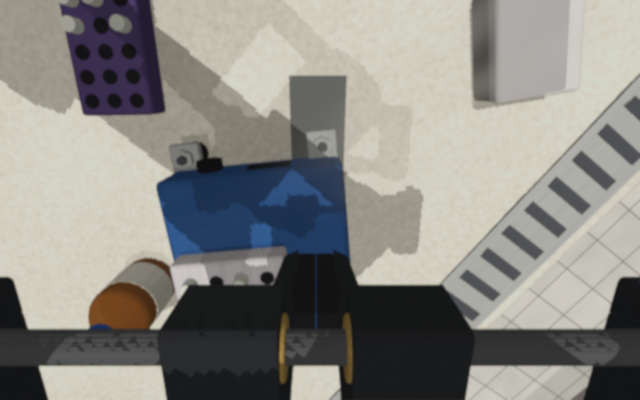

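View pics/sc4.png

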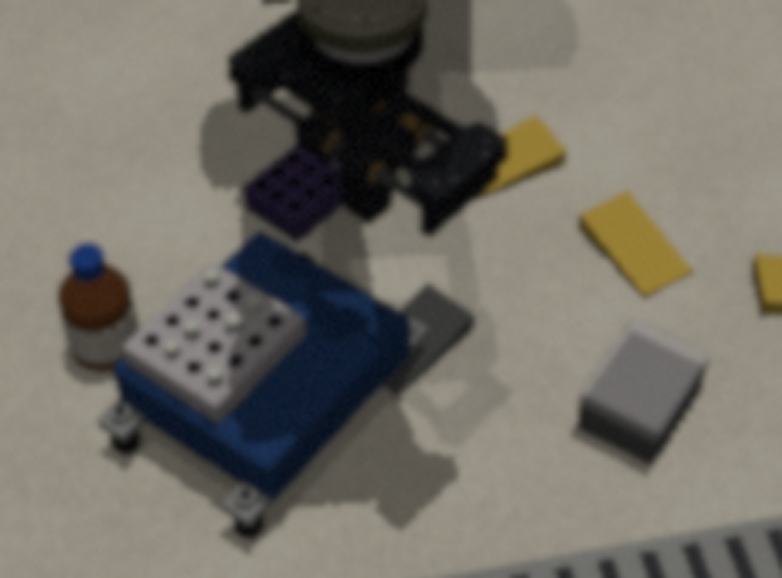

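The wedge has stayed put: its back edge is at (290–346, 76), and the lug and whole scene have shifted 1–2 px with the slightly different camera pose. Rack, bottle and tip box haven't moved, and the robot is clear. I'm handing in.

```bash
python3 -c "from cell import ctrl; print(ctrl.sign_off())"
```

```text
the job is handed in; nothing more can be done
None
```

I pushed the grey wedge flat along the bench, thin edge first, about 62 mm under the bare stud. It jammed, and I finished with roughly 14 N on its back. I then pressed the housing's top at the stud's corner with closed fingertips at about 12 N for around 0.8 s and withdrew. The job was handed in with about 14 s of the 51 s used; no verdict is reported.

**Last checks:**
- **Pressing:** the fingertip height held at 89.4–89.5 mm from 5.7 N to 12.4 N, so the corner did not dip.
- **Wedge:** the last pictures show it still flat under the stud. The stud is about 3 mm off its centreline.
- **Other objects:** the tube rack, bottle and tip box look unmoved, and the robot is clear of everything.

**One disagreement:** from the wedge's back edge in one picture, the stud was 12 mm ahead of the wedge's origin. The fingers' final position gave about 14 mm, and the text says 16 mm. I put this down to measuring error, because the force rose sharply as it does when the wedge jams, and the corner then held firm.

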